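# Clamp a freshly glued tile trivet in an F-clamp stand

### The job

The tile has just been glued into the wooden trivet and needs to set under pressure. Push the trivet gently back until it sits square against the stop strip of the clamping stand, so that the tile is centred under the screw; then slide the clamp's red jaw down the bar until its orange pad rests on the tile and the jaw tilts and binds, and turn the wooden handle clockwise about a quarter turn past the point where it bites, so that the tile stays firmly pressed when you let go. Do not ram the jaw or overtighten: the tile would crack. Leave the other things on the worktop where they are.

Things in the scene. Friction and masses are not known exactly. Their poses are not given: they have to be found in the camera images.
- press: Clamping stand, fixed on the worktop: plywood base 262 x 200 mm (x = -112 to +150 mm), its top face 22 mm above the worktop. Origin on the worktop straight below the clamp's screw; +x points from the screw to the upright bar, z up. The trivet is home when its origin lies at x = 0 of the stand.
- stop_face (a point): Middle of the foot of the wooden stop strip's face (75 mm from the screw's axis towards the bar, 22 mm above the worktop). The strip is 124 mm long (along the stand's y) and 13 mm high.
- bar_top (a point): Centre of the top of the upright steel bar, 186 mm above the worktop, 100 mm behind the screw's axis. The bar measures 20 mm along the stand's x and 8 mm along y.
- jaw: Red sliding jaw, loose on the bar (slot 56 mm high, 0.75 mm play; sways 3 mm to either side), screw at its free end. Origin on the screw's axis, half way up; x towards the bar. Free, it droops nose-down about 0.03 rad and so holds on the bar; pressing at the screw end only jams it. With the pad on the work and its heel pressed down it tips nose-up 0.03 rad or more and binds.
- jaw_heel (a point): Point to press to slide the jaw: top of its slider, 22 mm before the bar's centre on the screw's side, 28 mm above the jaw's origin; the slider is 25 mm wide there. About 6 to 10 N straight down slides the jaw; the arm beside it is 11 mm lower. It travels 25 to 55 mm until the pad meets the tile.
- spindle: Screw spindle with the orange round pad (26 mm across) at its lower end; moves down in the jaw by 8 mm per turn of the handle. Origin equal to the jaw's origin at the start.
- pad_face (a point): Centre of the underside of the orange pad, 50 mm below the spindle's origin.
- grip (a point): Middle of the fluted wooden handle above the jaw's free end, on the screw's axis: handle 28 mm across, 82 mm tall, this point half way up, 86 mm above the spindle's origin. Fingers that close across the arm (along the jaw's y) let the jaw stay tilted; upright fingers that close along the arm square it up, and then it may slide up the bar instead of biting.
- handle (a joint): Turn of the handle, rad: 0 at the start (screw fully out), grows clockwise seen from above (tightening), ends at 8. The thread has 0.2 N m of friction and holds by itself. Once the jaw is bound, each radian adds roughly 20 N on the tile and 0.03 N m on the handle, and tips the jaw further: nose-up by about 0.035 rad when it has just bound, 0.047 at 37 N, 0.054 at 50 N.
- trivet: Square oak frame 150 x 150 x 22 mm, loose on the stand's base (underside 22 mm above the worktop), 30 to 50 mm short of home, under 0.1 rad askew. Origin at the centre of its underside. Weighs with the tile 0.6 to 0.75 kg.
- tile: White ceramic tile with a blue pattern, 116 x 116 x 12 mm, lying in the trivet's recess with 2 mm of play; its top face 24 mm above the trivet's underside (46 mm above the worktop). Origin at the centre of its underside. 25 N or more from the pad is firm; above 75 N it cracks.
- tape: Roll of masking tape, 96 mm across, 25 mm high; origin at the centre of its underside. Leave alone.
- egg_timer: Red and white kitchen timer, 64 mm across, 55 mm tall; origin at the centre of its underside. Leave alone.
- mill: Dark wooden pepper mill, 58 mm across, 170 mm tall; origin at the centre of its underside. Leave alone.
Things that resemble listed ones, but are neither listed nor needed, are in the scene too. There is more than one size of the trivet; the job needs the larger.

How it is judged:
By the outcome, as a careful person would: the job done as asked, in the order asked, and still so for the second after the job is handed in, with the robot touching nothing.
It also fails if it takes over 64 s, if anything falls off the work surface, if the arm or the gripper's body presses on something with over 40 N, if the wrist force passes 120 N, or if a joint passes its speed limit or range.

### The arm

A 7-joint arm with a two-finger parallel gripper is mounted at the origin on a cart in front of the work surface, level with it; the furniture and walls round the work are solid. World frame = base frame: x ahead of the robot, y to its left, z up, the work surface at z = 0. Lengths are in mm, angles in rad, forces in N, time in s.
With the tool pointing down it reaches from about 400 to 900 mm from the base axis. Payload 5.5 kg.
Tool frame: the origin (TCP) lies between the finger pads; the fingertips stand 22 mm ahead of it and the grasp point (between the pads) lies 3 mm ahead of it (r.tips_ahead is the z of the fingertips in the tool frame, in mm); z points along the fingers, y is the line along which they close (so a half turn about z gives the same grasp; the last joint's range is limited). The gripper opens to 85 mm and grips with 20 to 120 N. Pads are 22 mm wide; open, the fingers measure 114 mm over their backs; the gripper's body (76 mm by 85 mm) begins 54 mm behind the grasp point. The pads swing forward as they close: fully open they stand 13 mm farther back than shut.
Start: joints at [1.481, 0.501, -0.427, 1.55, 0.221, 1.138, -0.21], TCP at [224.624, -609.953, 253.31] pointing down, gripper open.
Joint ranges: [-2.88, 2.88], [-0.31, 2.03], [-1.54, 1.56], [0.2, 2.42], [-1.41, 4.55], [0.19, 2.02], [-2.57, 2.57]. Speed limits (rad/s): [2.57, 2.57, 3.14, 3.14, 3.14, 3.14, 3.14].

### API

Orientations are given as a unit quaternion [w, x, y, z].
In Python, from workcell import monitor, eyes, workorder, recognise, cut_out, place_of, r gives the robot as it stands.
- The arm moves only by the tool send_rows, never from a script. Its argument "increments" is a list of rows, each an object of numbers: "grip": the opening, from 0 (shut) to 1 (fully open); "dx", "dy", "dz": the shift along the tool's x, y, z in units of 25 mm (1.0 is 25 mm); "roll": the turn about the tool's z in degrees. A call has 1 to 12 rows; each row is the pose to reach, as a shift and turn from the pose commanded when the call began, along the tool's axes at that moment; what a row does not reach only later rows make up. A row lasts 1/8 s, in which the tool goes at most 62.5 mm and 10.7 degrees, less where a joint would pass 70% of its speed; a pose out of reach is approached as far as the arm can. A call with a gripper value outside its range is refused whole. The fingers move at their own pace and stop on an object; "newtons" is the grip in N (left out, the last holds). Time passes only in rows, so rows that repeat a pose let the fingers close. It gives the time, the measured TCP pose, the force, the opening and the grip force at its end, in the units of the state.
- monitor.sense(): the state, without advancing time (a new reading comes with each control period).
- eyes.grab_frame(name): name is "scene" or "side" or "wrist"; returns a dict with "img" (480x640x3 uint8, red, green, blue), "z_map" (480x640 float32, mm along the optical axis (not along the pixel's ray), 0 where there is no reading), "fx", "fy", "cx", "cy" (pixels), "R" (3x3) and "t" (3): a world point X has camera coordinates R X + t; the wrist camera has in their place "hand_eye" (4x4, takes a point from camera to tool coordinates, whose origin is the TCP and whose axes are the flange's). Camera axes: x right, y down, z forward; pixel columns grow to the right and rows downward; lengths in mm; the calibration is good to about 2 mm. A picture is of the moment at which its call begins: read the wrist's pose just before it.
- workorder.close_job(): hands the job in; it is judged then, once.
Trained networks look in a picture, given as the dict that the camera call returned (one of the last four; its "shot" number tells which), for a name from the list of things; names that differ only in an ending like _2 or _b are one class to them, and where a whole thing is asked for, a point or a joint stands for the part that bears it (a point fixed in the world has none). Each returns a list of dicts, best first, with "score" (0 to 1); they miss things now and then, are a little off and sometimes report something else, mostly with a low value. They report only what shows in the picture. A call takes as long as a camera call. They do not tell look-alikes from the thing itself.
- recognise(picture, target): "centre" ([row, column] in pixels, amid what is visible of it).
- cut_out(picture, target): "mask" (480x640 bool, what is visible of it) and "centre" ([row, column] in pixels, amid what is visible of it).
- place_of(picture, target): "centre" ([row, column] in pixels: a listed point, or the origin of a listed thing).
The state is a dict: "clock": time; "joints": joint angles; "dq": joint speeds; "joint_torque": joint torques, N m; "eef_pos": TCP position; "eef_rot": TCP orientation; "force": force on the tool from outside, world axes, zero at the start; "ft_torque": the same for the moment, N m; "opening": finger opening in mm; "gripper_force": force on a finger pad.
Only numpy, scipy, OpenCV 4.12 (cv2) and the standard library are available. Lean on these libraries where they do the work, as an engineer would, in place of code of your own. Each camera call takes 0.05 s, during which the arm holds its last target. There are 200 camera calls.

## Working session

There is one attempt and no reset: what is moved stays moved. The work goes in short steps, Python scripts to look and compute and a tool call to move; the robot and the scene stay as the last step left them, time stands still between calls to the robot, and variables do not carry over. Pictures are saved under pics/ and viewed, at most 10 in all, crops included, and the job is handed in when it is done.

Besides the shell and the picture viewer there is one more tool, called after "Request:" as name([rows], argument=value, ...), one row to a line, values as JSON. send_rows: Moves the arm, as the interface text tells. Its arguments: {"type":"object","properties":{"increments":{"type":"array"},"newtons":{"type":"number"}},"required":["increments"]}

```bash
mkdir -p pics; ls; cat > h.py <<'E'
import numpy as np, cv2
from workcell import monitor, eyes, workorder, recognise, cut_out, place_of, r
from scipy.spatial.transform import Rotation as Ro
def Rt(s): 
    q=s["eef_rot"]; return Ro.from_quat([q[1],q[2],q[3],q[0]]).as_matrix()
def grab(n):
    s=monitor.sense(); f=eyes.grab_frame(n)
    if n=="wrist":
        H=np.array(f["hand_eye"]); T=np.eye(4);T[:3,:3]=Rt(s);T[:3,3]=s["eef_pos"]
        f["cw"]=T@H
    else:
        M=np.eye(4);M[:3,:3]=f["R"];M[:3,3]=f["t"]; f["cw"]=np.linalg.inv(M)
    return f
def cloud(f):
    z=f["z_map"];v,u=np.mgrid[:480,:640]
    P=np.stack([(u-f["cx"])/f["fx"]*z,(v-f["cy"])/f["fy"]*z,z],-1)
    W=P@f["cw"][:3,:3].T+f["cw"][:3,3]; W[z==0]=np.nan; return W
def atz(f,rc,z):
    d=f["cw"][:3,:3]@np.array([(rc[1]-f["cx"])/f["fx"],(rc[0]-f["cy"])/f["fy"],1.]);o=f["cw"][:3,3]
    return o+d*(z-o[2])/d[2]
def proj(f,X):
    c=np.linalg.inv(f["cw"])@np.append(X,1); return [c[1]/c[2]*f["fy"]+f["cy"],c[0]/c[2]*f["fx"]+f["cx"]]
def save(f,n,box=None,sc=1):
    im=f["img"][:,:,::-1]
    if box: im=im[box[0]:box[1],box[2]:box[3]]
    cv2.imwrite("pics/"+n,cv2.resize(im,None,fx=sc,fy=sc,interpolation=cv2.INTER_CUBIC))
def tool(s,d): return Rt(s).T@np.array(d)/25
E
python3 - <<'E'
from h import *
np.set_printoptions(precision=1,suppress=True)
s=monitor.sense();print(s,r.tips_ahead);print(Rt(s))
ims=[]
for n in ["scene","side"]:
    f=grab(n);W=cloud(f);save(f,n+"0.png")
    for t in ["press","stop_face","bar_top","jaw","jaw_heel","pad_face","grip","trivet","tile","tape","egg_timer","mill"]:
        print(n,t,[(np.round(d["centre"]),round(d["score"],2),W[int(d["centre"][0]),int(d["centre"][1])]) for d in place_of(f,t)[:3]])
E
```

```text
pics
{'clock': 0.0, 'joints': array([ 1.5,  0.5, -0.4,  1.6,  0.2,  1.1, -0.2]), 'dq': array([-0.,  0.,  0.,  0., -0.,  0., -0.]), 'joint_torque': array([  0. , -57. ,  -5.8, -28.1,   0. ,   0. ,  -0. ]), 'eef_pos': array([ 224.3, -609.4,  252.2]), 'eef_rot': array([-0. ,  1. ,  0.2, -0. ]), 'force': array([ 0.4, -0.6,  0. ]), 'ft_torque': array([ 0., -0.,  0.]), 'gripper_force': 0.0, 'opening': 85.36301596611926} 22.0
[[ 0.9  0.3 -0. ]
 [ 0.3 -0.9  0. ]
 [ 0.  -0.  -1. ]]
scene press []
scene stop_face [(array([267., 303.]), 0.63, array([672.9,  27.6,  23.8]))]
scene bar_top [(array([202., 291.]), 0.65, array([ 960.2, -202.8,   56.3]))]
scene jaw [(array([240., 322.]), 0.66, array([593. ,  35.2, 130.1]))]
scene jaw_heel [(array([214., 298.]), 0.78, array([693.9,  15.1, 158.5]))]
scene pad_face [(array([255., 318.]), 0.64, array([604.5,  41.2,  89.2]))]
scene grip [(array([203., 319.]), 0.83, array([597.3,  38.5, 222.2]))]
scene trivet [(array([281., 332.]), 0.86, array([543.8,  54.4,  44.8])), (array([408., 255.]), 0.67, array([383.7, 421.1,  12. ]))]
scene tile [(array([278., 334.]
[... 721 characters left out ...]
.1]))]
side jaw_heel [(array([190., 364.]), 0.97, array([692.8,  25. , 159. ])), (array([228., 359.]), 0.56, array([595.9,  18.5, 143.3]))]
side pad_face [(array([240., 356.]), 0.81, array([602.1,  23.1,  87.4]))]
side grip [(array([204., 361.]), 0.68, array([592.1,  19.6, 237. ]))]
side trivet [(array([308., 171.]), 0.85, array([373.6, 412.7,  13.4]))]
side tile [(array([264., 353.]), 0.76, array([559.7,  20.2,  48.2]))]
side tape [(array([257., 247.]), 0.6, array([548.7, 282.3,   4.6]))]
side egg_timer [(array([208., 248.]), 0.58, array([676.1, 315.1,  30.4]))]
side mill [(array([254., 475.]), 0.6, array([ 648.9, -258.7,   45.1])), (array([227., 356.]), 0.28, array([597.8,  25.8, 146.3]))]
```

View pics/scene0.png

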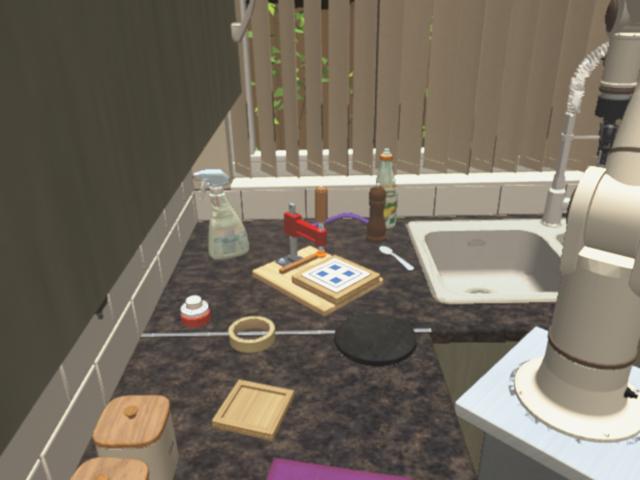

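View pics/side0.png

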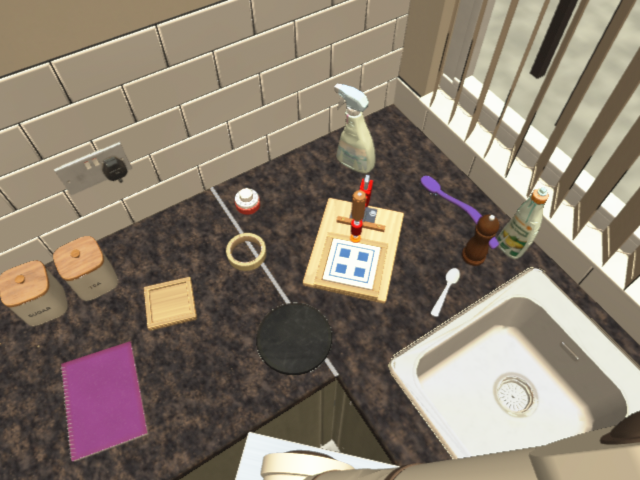

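The larger trivet with its white and blue tile is on the stand, at scene (281,332) and side (265,352). The look-alike is the small bare trivet at scene (408,255) and side (303,170). The red jaw is at scene (228,303). A plain brown post behind it at scene (200,321) may be the handle. The mill is at (215,376), the tape at (334,252) and the timer at (312,195).

```bash
python3 - <<'E'
from h import *
np.set_printoptions(precision=2,suppress=True)
s=monitor.sense();print(Rt(s));f=grab("wrist");print(np.array(f["hand_eye"]),f["fx"])
for n in ["side","scene"]:
    f=grab(n);W=cloud(f)
    c=max(cut_out(f,"trivet"),key=lambda d:0 if d["centre"][0]>300 else d["score"],default=None)
    if c is None: continue
    print(n,c["centre"])
    m=c["mask"];P=W[m];P=P[np.isfinite(P[:,2])]; 
    for lo,hi in[(40,50)]:
        Q=P[(P[:,2]>lo)&(P[:,2]<hi)];print(len(Q),cv2.minAreaRect(Q[:,:2].astype(np.float32)),np.median(Q[:,2]))
    # base plate
    m=(W[...,2]>17)&(W[...,2]<27)&(W[...,0]>400)&(W[...,0]<800)&(abs(W[...,1]-25)<180)
    Q=W[m];print("base",len(Q),cv2.minAreaRect(Q[:,:2].astype(np.float32)))
    for t in ["jaw","grip"]:
        for c in cut_out(f,t)[:1]:
            P=W[c["mask"]];print(t,np.nanpercentile(P,[2,50,98],axis=0))
f=grab("side");save(f,"side_crop.png",(150,320,280,440),4)
E
```

```text
[[ 0.94  0.35  0.  ]
 [ 0.35 -0.94 -0.  ]
 [ 0.    0.   -1.  ]]
[[   0.     -0.96   -0.3    75.33]
 [   1.      0.      0.     -0.18]
 [   0.     -0.3     0.96 -122.35]
 [   0.      0.      0.      1.  ]] 387.96956633801597
side [279.9, 340.8]
1216 ((561.2491455078125, 24.490989685058594), (150.50897216796875, 152.5408172607422), 88.8358154296875) 45.01985956224803
base 3457 ((577.5685424804688, 55.086395263671875), (253.60809326171875, 362.9810485839844), 87.98869323730469)
jaw [[588.08  11.92  85.13]
 [597.79  24.57 166.02]
 [714.23  39.47 257.66]]
grip [[587.6   13.48 155.53]
 [593.34  26.64 229.73]
 [613.68  41.17 258.31]]
scene [292.9, 330.5]
782 ((559.9810180664062, 25.53887939453125), (156.91616821289062, 153.78392028808594), 88.92345428466797) 43.20277225853425
base 1971 ((574.3975219726562, 54.10254669189453), (253.3853302001953, 360.748046875), 87.10598754882812)
jaw [[588.14  18.69  85.03]
 [606.46  34.21 145.96]
 [720.61  41.79 252.83]]
```

View pics/side_crop.png

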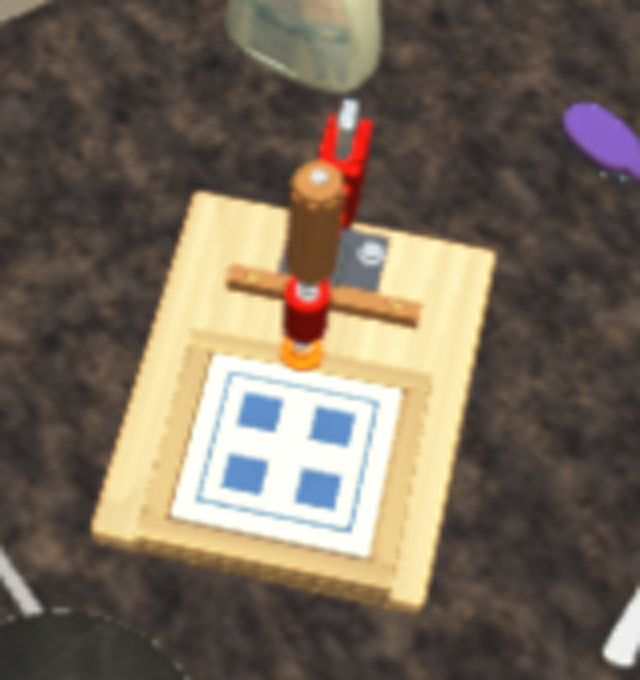

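The crop confirms the choice: the blue-patterned tile sits in the large trivet on the plywood base. The handle is at crop (320,220), the orange pad at (300,355) and the bar top at (345,105). Next I bring the wrist camera over it.

Request:
send_rows([
  {"dz":-2.4,"grip":1},
  {"dx":21.5,"dy":-19.2,"dz":-3.5,"roll":20},
  {"dx":21.5,"dy":-19.2,"dz":-3.5,"roll":20},
  {"dx":21.5,"dy":-19.2,"dz":-3.5,"roll":20},
  {"dx":21.5,"dy":-19.2,"dz":-3.5,"roll":20},
  {"dx":21.5,"dy":-19.2,"dz":-3.5,"roll":20},
  {"dx":21.5,"dy":-19.2,"dz":-3.5,"roll":20},
  {"dx":21.5,"dy":-19.2,"dz":-3.5,"roll":20},
  {"dx":21.5,"dy":-19.2,"dz":-3.5,"roll":20},
  {"dx":21.5,"dy":-19.2,"dz":-3.5,"roll":20},
  {"dx":21.5,"dy":-19.2,"dz":-3.5,"roll":20},
  {"dx":21.5,"dy":-19.2,"dz":-3.5,"roll":20},
])

```text
invalid input at $.increments[0]: expected keys grip, dx, dy, dz, roll
```

Request:
send_rows([
  {"dx":0,"dy":0,"dz":-2.4,"roll":0,"grip":1},
  {"dx":21.5,"dy":-19.2,"dz":-3.5,"roll":20,"grip":1},
  {"dx":21.5,"dy":-19.2,"dz":-3.5,"roll":20,"grip":1},
  {"dx":21.5,"dy":-19.2,"dz":-3.5,"roll":20,"grip":1},
  {"dx":21.5,"dy":-19.2,"dz":-3.5,"roll":20,"grip":1},
  {"dx":21.5,"dy":-19.2,"dz":-3.5,"roll":20,"grip":1},
  {"dx":21.5,"dy":-19.2,"dz":-3.5,"roll":20,"grip":1},
  {"dx":21.5,"dy":-19.2,"dz":-3.5,"roll":20,"grip":1},
  {"dx":21.5,"dy":-19.2,"dz":-3.5,"roll":20,"grip":1},
  {"dx":21.5,"dy":-19.2,"dz":-3.5,"roll":20,"grip":1},
  {"dx":21.5,"dy":-19.2,"dz":-3.5,"roll":20,"grip":1},
  {"dx":21.5,"dy":-19.2,"dz":-3.5,"roll":20,"grip":1},
])

```text
clock: 3.3
eef_pos: [548.2, -2.0, 340.0]
eef_rot: [0.0, 1.0, 0.001, 0.001]
force: [0.8, -0.4, -1.3]
opening: 85.3
gripper_force: 0.0
```

```bash
python3 - <<'E'
from h import *
np.set_printoptions(precision=1,suppress=True)
f=grab("wrist");s=monitor.sense();print(s["eef_pos"]);W=cloud(f);save(f,"w1.png")
H={"stop_face":22,"bar_top":186,"jaw_heel":158,"trivet":22,"tile":34}
for t in ["stop_face","bar_top","jaw_heel","trivet","tile","grip"]:
    for d in place_of(f,t)[:1]: print(t,np.round(d["centre"]),round(d["score"],2),W[int(d["centre"][0]),int(d["centre"][1])],atz(f,d["centre"],H.get(t,220)))
np.save("W1.npy",W)
for lo,hi,a in[(40,50,"trivet"),(18,26,"base"),(120,175,"jaw"),(182,190,"bar")]:
    m=((W[...,2]>lo)&(W[...,2]<hi)&(abs(W[...,0]-600)<180)&(abs(W[...,1]-25)<130)).astype(np.uint8)
    n,l,st,_=cv2.connectedComponentsWithStats(m)
    if n<2: continue
    for k in 1+np.argsort(-st[1:,4])[:2]:
        Q=W[l==k];print(a,len(Q),cv2.minAreaRect(Q[:,:2].astype(np.float32)),np.median(Q[:,2]))
E
```

```text
[550.6   8.6 340.9]
stop_face [ 65. 280.] 0.76 [662.7  19.4 150.9] [679.1  27.5  22. ]
jaw_heel [ 32. 270.] 0.68 [684.1  25.7 156.5] [683.3  25.  158. ]
tile [181. 284.] 0.92 [562.   23.   46.8] [559.7  23.8  34. ]
grip [156. 261.] 0.96 [606.   22.2 258. ] [602.5  26.6 220. ]
trivet 15721 ((561.2992553710938, 24.010112762451172), (150.61756896972656, 150.16580200195312), 89.20246887207031) 46.959030166358446
trivet 3 ((696.1859741210938, 19.050790786743164), (0.9705443382263184, 0.9630621075630188), 5.655673503875732) 40.54782943565766
base 9901 ((617.1346435546875, -25.070968627929688), (97.2870101928711, 248.0400390625), 88.26575469970703) 23.608204540269583
base 9415 ((617.081298828125, 87.48072814941406), (78.41754913330078, 244.2184295654297), 88.3592300415039) 23.650503975473498
jaw 3559 ((655.134033203125, 25.037094116210938), (25.666208267211914, 108.97872924804688), 88.55083465576172) 149.59825794894033
jaw 1 ((620.0841064453125, 18.858474731445312), (0.0, 0.0), 0.0) 120.55864401492823
bar 35 ((695.3775024414062, 24.01616668701172), (7.557815074920654, 1.1930795907974243), 89.97408294677734) 184.4977383447981
bar 15 ((616.94775390625, 23.470354080200195), (7.722109794616699, 0.8601071834564209), 67.2469253540039) 185.3495639929705
```

View pics/w1.png

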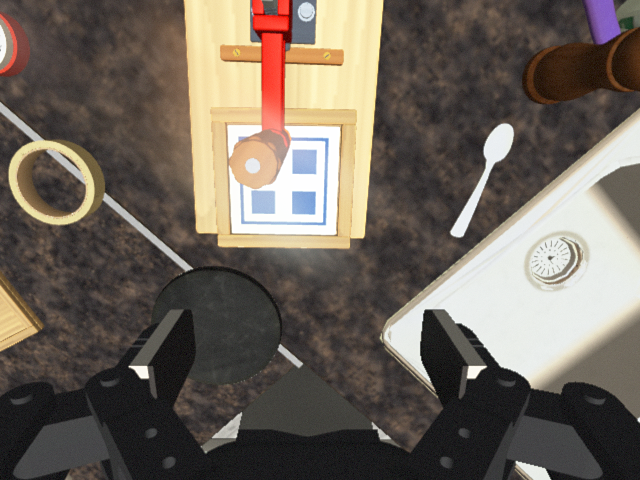

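The wrist view shows the trivet at about (180,284), short of the stop strip (55,282). The jaw arm runs along column 272 and the handle top is at (165,253). Mill, spoon and tape are well clear. I'll refine the stand frame next.

```bash
python3 - <<'E'
from h import *
np.set_printoptions(precision=1,suppress=True)
W=np.load("W1.npy");a=np.deg2rad(-1.68);X=np.array([np.cos(a),np.sin(a)]);Y=np.array([-X[1],X[0]])
O=np.array([604,25.]);D=W[...,:2]-O
U=D@X;V=D@Y;Z=W[...,2]
def q(n,m):
    print(n,m.sum(),"u",np.nanpercentile(U[m],[.5,2,50,98,99.5]),"v",np.nanpercentile(V[m],[.5,2,50,98,99.5]),"z",np.nanmedian(Z[m]))
near=(abs(U)<170)&(abs(V)<130)
q("base",near&(Z>20)&(Z<27)); q("base front",near&(Z>20)&(Z<27)&(U<-90))
q("base mid",near&(Z>20)&(Z<27)&(U>20)&(U<60))
q("strip",near&(Z>30)&(Z<40)&(U>60)&(U<95)&(abs(V)>20))
q("trivet",near&(Z>40)&(Z<52)&(U<60))
q("jawarm",near&(Z>110)&(Z<152)&(U>20));q("slider",near&(Z>152)&(Z<162)&(U>40))
q("handle top",near&(Z>250)&(Z<266));
m=near&(Z>105)&(Z<175)&(U>15)
for u in range(15,110,6):
    k=m&(U>u)&(U<u+6)
    if k.sum()>5: print(u,k.sum(),np.median(Z[k]),np.percentile(Z[k],95),np.percentile(V[k],[2,98]))
E
```

```text
base 19431 u [-107.2  -96.7   63.5  132.1  135.5] v [-97.3 -95.8  -6.4  98.9 100.4] z 23.63825890961533
base front 587 u [-169.8 -168.6 -100.   -90.2  -90.1] v [-97.1 -96.4  80.1 100.1 101.2] z 23.487105978533577
base mid 4921 u [20.5 22.5 45.2 59.5 59.8] v [-97.  -94.8  -7.8  98.  100.2] z 23.658793666448446
strip 1271 u [76.3 76.4 82.8 89.9 90.2] v [-59.8 -58.5  23.3  61.6  63.3] z 36.51570058277491
trivet 15771 u [-116.3 -113.9  -48.9   29.9   31.9] v [-76.6 -74.6 -14.3  69.5  71.6] z 46.96938371755414
jawarm 2214 u [ 20.3  21.4  54.6  95.5 104.5] v [-11.  -11.   -0.    9.6  12. ] z 148.8956141061567
slider 874 u [79.7 79.8 86.8 97.9 98.5] v [-11.  -10.9   0.7  13.9  14.4] z 160.7858762664177
handle top 1954 u [-14.5 -13.5  -1.5   9.7  10.7] v [-11.2 -10.3   0.9  12.8  14.3] z 256.6131481451106
15 177 147.87102503073226 149.3102262956169 [-5.8  9. ]
21 185 148.11683471410674 149.5640582679202 [-6.3  9. ]
27 186 148.35475039802895 149.61274714506936 [-6.2  9. ]
33 193 148.49876398332742 149.9652607878055 [-6.2  9. ]
39 193 148.76874385078713 149.93378122851857 [-6.1  8.9]
45 200 148.95264893095322 150.14286417720083 [-6.1  8.9]
51 198 149.17092978489805 150.54325963639988 [-6.   8.8]
57 204 149.31164107699215 150.70521312219364 [-5.9  9. ]
63 213 149.57980917143936 150.9799928691226 [-5.9  9.7]
69 217 149.7221248506956 151.19017301695374 [-5.8  9.7]
75 416 150.48173732853604 161.1366873965272 [-9.6 12.9]
81 415 160.9935522036505 162.4843541986813 [-11.   13.6]
87 424 161.21651202707056 170.44772892649155 [-11.   13.8]
93 251 161.351098679017 163.11781581732524 [-11.   14.3]
99 27 130.80813829303332 153.87764350100167 [-11.1  -2.2]
105 10 114.5315013982457 133.24383396429823 [-11.1 -11. ]
```

```bash
python3 - <<'E'
from h import *
np.set_printoptions(precision=1,suppress=True)
W=np.load("W1.npy");print(W[325,217],W[280,217],W[300,270],W[375,217])
m=(W[...,0]>380)&(W[...,0]<480)&(abs(W[...,1]-30)<65);print(np.percentile(W[m][:,2],[5,50,95,99]))
s=monitor.sense();print(s["clock"],s["eef_pos"],Rt(s)[:,0],tool(s,np.array([455,29,47])-s["eef_pos"]))
E
```

```text
[373.6 112.8  19.8] [435.5 108.9  19.2] [407.   44.6  15.9] [298.2 117.8  19.2]
[ 0.4  2.1 20.1 20.9]
3.65 [546.9  -5.4 339.3] [ 1.  0. -0.] [-3.7 -1.4 11.7]
```

Request:
send_rows([
  {"dx":0,"dy":0,"dz":0,"roll":1.7,"grip":0.5},
  {"dx":0,"dy":0,"dz":0,"roll":1.7,"grip":0.5},
])

```text
clock: 3.9
eef_pos: [547.2, -4.7, 339.6]
eef_rot: [0.0, 1.0, -0.014, 0.0]
force: [0.9, -0.7, -0.0]
opening: 51.4
gripper_force: 0.0
```

```bash
python3 - <<'E'
from h import *
np.set_printoptions(precision=2,suppress=True)
for i in range(3):
    s=monitor.sense();print(s["clock"],s["eef_pos"],s["dq"],Rt(s)[:,0]);f=eyes.grab_frame("wrist")
print(tool(s,np.array([455,29,47])-s["eef_pos"]),r.tips_ahead)
E
```

```text
3.9 [547.16  -4.72 339.62] [-0.01  0.   -0.01 -0.    0.   -0.    0.02] [ 1.   -0.03  0.  ]
3.95 [547.19  -4.41 339.63] [-0.01  0.   -0.01 -0.   -0.   -0.    0.01] [ 1.   -0.03  0.  ]
4.0 [547.23  -4.17 339.64] [-0.01  0.   -0.   -0.    0.    0.    0.  ] [ 1.   -0.03  0.  ]
[-3.73 -1.23 11.7 ] 22.0
```

```bash
cat > fr.py <<'E'
from h import *
np.set_printoptions(precision=1,suppress=True)
a=np.deg2rad(-1.7);X=np.array([np.cos(a),np.sin(a)]);Y=np.array([-X[1],X[0]]);O=np.array([605,26.5])
def run(f):
    W=cloud(f);D=W[...,:2]-O;U=D@X;V=D@Y;Z=W[...,2]
    near=(abs(U)<170)&(abs(V)<130)
    def q(n,m):
        if m.sum()>5: print(n,m.sum(),"u",np.percentile(U[m],[1,99]),"v",np.percentile(V[m],[1,99]),"z",np.median(Z[m]))
    q("base",near&(Z>20)&(Z<27)&(U>-100))
    q("strip",near&(Z>30)&(Z<40)&(U>60)&(U<95)&(abs(V)>20))
    m=near&(Z>40)&(Z<52)&(U<90);q("trivet",m)
    l,lab,st,_=cv2.connectedComponentsWithStats(m.astype(np.uint8))
    k=1+np.argmax(st[1:,4]);rc=cv2.minAreaRect(np.stack([U,V],-1)[lab==k].astype(np.float32));print("trivet rect uv",rc)
    q("slider",near&(Z>152)&(Z<164)&(U>40));q("jawarm",near&(Z>110)&(Z<152)&(U>20)&(U<70))
    q("handle top",near&(Z>210)&(Z<270)&(abs(V)<25)&(abs(U)<25))
    return W,U,V,Z
E
python3 - <<'E'
from fr import *
f=grab("wrist");run(f)
c=np.linalg.inv
E
```

```text
base 19055 u [-93.6 131.9] v [-98.2  98.4] z 23.656517026208746
strip 1299 u [75.4 89.4] v [-60.4  61.1] z 36.598190580346795
trivet 15759 u [-116.5   30. ] v [-77.5  69.2] z 47.006554958977006
trivet rect uv ((-43.66441345214844, -3.7984619140625), (150.20254516601562, 150.63919067382812), 0.9300874471664429)
slider 1065 u [78.7 96.8] v [-12.5  12.5] z 161.1747331532298
jawarm 1706 u [20.4 69.6] v [-7.7  8. ] z 148.84472310620032
handle top 2422 u [-15.2  11.3] v [-14.   11.9] z 256.0464489256168
```

Request:
send_rows([
  {"dx":-2.5,"dy":-0.8,"dz":0,"roll":0,"grip":0.5},
  {"dx":-3.7,"dy":-1.2,"dz":2,"roll":0,"grip":0.5},
  {"dx":-3.7,"dy":-1.2,"dz":4.4,"roll":0,"grip":0.5},
  {"dx":-3.7,"dy":-1.2,"dz":6.8,"roll":0,"grip":0.5},
  {"dx":-3.7,"dy":-1.2,"dz":9.2,"roll":0,"grip":0.5},
  {"dx":-3.7,"dy":-1.2,"dz":11.4,"roll":0,"grip":0.5},
  {"dx":-3.7,"dy":-1.2,"dz":11.7,"roll":0,"grip":0.5},
  {"dx":-3.7,"dy":-1.2,"dz":11.7,"roll":0,"grip":0.5},
])

```text
clock: 5.1
eef_pos: [456.3, 29.4, 47.8]
eef_rot: [-0.0, 1.0, -0.013, 0.0]
force: [1.0, 0.7, 1.4]
opening: 42.8
gripper_force: 0.0
```

Request:
send_rows([
  {"dx":0.4,"dy":0,"dz":0,"roll":0,"grip":0.5},
  {"dx":0.7,"dy":0,"dz":0,"roll":0,"grip":0.5},
  {"dx":0.9,"dy":-0.02,"dz":0,"roll":0,"grip":0.5},
  {"dx":1.1,"dy":-0.04,"dz":0,"roll":0,"grip":0.5},
  {"dx":1.3,"dy":-0.06,"dz":0,"roll":0,"grip":0.5},
  {"dx":1.5,"dy":-0.08,"dz":0,"roll":0,"grip":0.5},
  {"dx":1.7,"dy":-0.1,"dz":0,"roll":0,"grip":0.5},
  {"dx":1.85,"dy":-0.12,"dz":0,"roll":0,"grip":0.5},
  {"dx":2.0,"dy":-0.14,"dz":0,"roll":0,"grip":0.5},
  {"dx":2.1,"dy":-0.15,"dz":0,"roll":0,"grip":0.5},
  {"dx":2.2,"dy":-0.16,"dz":0,"roll":0,"grip":0.5},
  {"dx":2.2,"dy":-0.16,"dz":0,"roll":0,"grip":0.5},
])

```text
clock: 6.6
eef_pos: [509.2, 30.7, 47.3]
eef_rot: [0.001, 1.0, -0.013, -0.002]
force: [-5.9, -0.8, 3.0]
opening: 43.0
gripper_force: 2.8
```

```bash
python3 - <<'E'
from fr import *
s=monitor.sense();print(s["force"],(s["eef_pos"][:2]-O)@X)
f=grab("wrist");W,U,V,Z=run(f)
for n in ["side","scene"]:
    f=grab(n);c=[d for d in cut_out(f,"trivet") if d["centre"][0]<300]
    W=cloud(f)
    if c:
        P=W[c[0]["mask"]];P=P[(P[:,2]>40)&(P[:,2]<52)];D=P[:,:2]-O
        print(n,cv2.minAreaRect(np.stack([D@X,D@Y],-1).astype(np.float32)))
E
```

```text
[-5.9 -0.8  3. ] -95.88107346064761
base 22261 u [-99.7  16.4] v [-98.2  98.8] z 23.672552170635043
trivet 138460 u [-84.9  10.4] v [-74.4  70.6] z 47.560023067983
trivet rect uv ((-47.43570327758789, -1.8329925537109375), (120.28777313232422, 150.49249267578125), 0.1288873851299286)
side ((-10.003646850585938, -1.2057113647460938), (152.97314453125, 150.215087890625), 0.338254451751709)
scene ((-11.149322509765625, 2.2406234741210938), (155.12548828125, 147.6555938720703), 0.7174212336540222)
```

Request:
send_rows([
  {"dx":0.12,"dy":-0.01,"dz":0,"roll":0,"grip":0.5},
  {"dx":0.22,"dy":-0.02,"dz":0,"roll":0,"grip":0.5},
  {"dx":0.32,"dy":-0.03,"dz":0,"roll":0,"grip":0.5},
  {"dx":0.38,"dy":-0.03,"dz":0,"roll":0,"grip":0.5},
  {"dx":0.42,"dy":-0.03,"dz":0,"roll":0,"grip":0.5},
  {"dx":0.42,"dy":-0.03,"dz":0,"roll":0,"grip":0.5},
])

```text
clock: 7.6
eef_pos: [519.3, 31.4, 47.3]
eef_rot: [0.001, 1.0, -0.013, -0.002]
force: [-8.5, -1.6, 6.1]
opening: 42.6
gripper_force: 4.0
```

Request:
send_rows([
  {"dx":0.06,"dy":0,"dz":0,"roll":0,"grip":0.5},
  {"dx":0.1,"dy":0,"dz":0,"roll":0,"grip":0.5},
  {"dx":0.1,"dy":0,"dz":0,"roll":0,"grip":0.5},
])

```text
clock: 7.98
eef_pos: [519.7, 31.4, 47.0]
eef_rot: [0.001, 1.0, -0.013, -0.004]
force: [-12.7, -0.1, 9.5]
opening: 42.7
gripper_force: 6.5
```

Request:
send_rows([
  {"dx":-0.3,"dy":0,"dz":0,"roll":0,"grip":0.5},
  {"dx":-1.8,"dy":0,"dz":-0.3,"roll":0,"grip":0.5},
  {"dx":-2,"dy":0,"dz":-2.5,"roll":0,"grip":0},
  {"dx":-2,"dy":0,"dz":-5,"roll":0,"grip":0},
  {"dx":-1.8,"dy":0,"dz":-7.5,"roll":0,"grip":0},
  {"dx":-0.5,"dy":0,"dz":-9.6,"roll":0,"grip":0},
  {"dx":1.2,"dy":0,"dz":-11.5,"roll":0,"grip":0},
  {"dx":2,"dy":0,"dz":-11.5,"roll":0,"grip":0},
  {"dx":2,"dy":0,"dz":-11.5,"roll":0,"grip":0},
  {"dx":2,"dy":0,"dz":-11.5,"roll":0,"grip":0},
])

```text
clock: 9.22
eef_pos: [573.0, 30.8, 334.2]
eef_rot: [0.0, 1.0, -0.013, -0.0]
force: [-0.6, -0.2, -0.6]
opening: -0.4
gripper_force: 0.0
```

```bash
python3 - <<'E'
from fr import *
s=monitor.sense();print(s["clock"],s["eef_pos"],s["opening"],Rt(s))
f=grab("wrist");run(f);save(f,"w2.png")
P=lambda u,v:O+u*X+v*Y
s=monitor.sense();print(s["eef_pos"],tool(s,np.append(P(77,0),200)-s["eef_pos"]))
E
```

```text
9.225 [573.   30.8 334.2] -0.3981117588308534 [[ 1. -0. -0.]
 [-0. -1. -0.]
 [-0.  0. -1.]]
base 18022 u [-98.6 148.8] v [-98.2  98.6] z 23.64155223817636
strip 1258 u [60.1 89.4] v [-60.5  61. ] z 36.60062304237789
trivet 15783 u [-71.9  74.1] v [-74.3  72.7] z 47.02263759919953
trivet rect uv ((0.46405792236328125, 42.012115478515625), (148.47125244140625, 64.4627685546875), 0.45988085865974426)
slider 1868 u [ 79.  120.1] v [-12.3  12.7] z 161.6120711241688
jawarm 1464 u [20.6 69.4] v [-7.6  8. ] z 148.98964709824943
handle top 2458 u [-14.5  11.9] v [-13.   13.6] z 255.7059429337436
[572.8  30.8 334.1] [4.4 0.2 5.4]
```

View pics/w2.png

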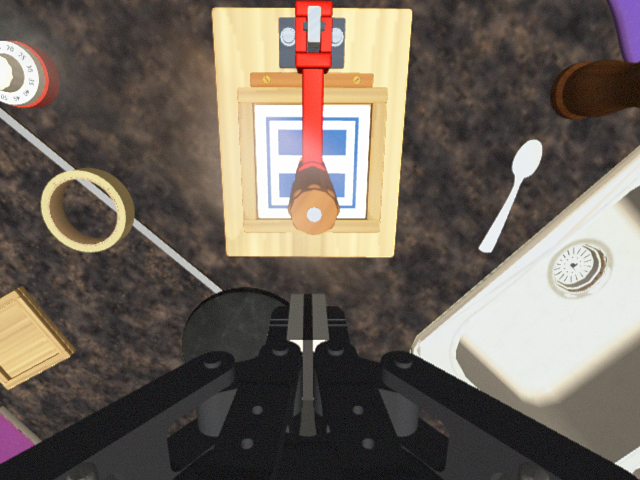

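The wrist view shows the trivet square against the strip (frame edge at row 95, strip at row 80), with the handle over the tile at (210,313). The heel, in front of the bar, is at (60,313). Next I press the heel with shut fingers.

Request:
send_rows([
  {"dx":2.2,"dy":0.08,"dz":0,"roll":0.2,"grip":0},
  {"dx":4.3,"dy":0.15,"dz":0,"roll":0.2,"grip":0},
  {"dx":4.3,"dy":0.15,"dz":1.5,"roll":0.2,"grip":0},
  {"dx":4.3,"dy":0.15,"dz":3.5,"roll":0.2,"grip":0},
  {"dx":4.3,"dy":0.15,"dz":5,"roll":0.2,"grip":0},
  {"dx":4.3,"dy":0.15,"dz":5.7,"roll":0.2,"grip":0},
  {"dx":4.3,"dy":0.15,"dz":5.7,"roll":0.2,"grip":0},
])

```text
clock: 10.15
eef_pos: [680.2, 23.9, 191.2]
eef_rot: [0.0, 1.0, -0.015, -0.001]
force: [0.1, 0.4, -0.4]
opening: -0.2
gripper_force: 0.0
```

```bash
python3 - <<'E'
from fr import *
s=monitor.sense();d=s["eef_pos"][:2]-O;print(s["eef_pos"],d@X,d@Y,s["force"])
f=grab("side");save(f,"side2.png",(150,300,300,440),5)
E
```

```text
[680.2  23.9 191.2] 75.28074341066507 -0.3414870059674084 [ 0.1  0.4 -0.4]
```

View pics/side2.png

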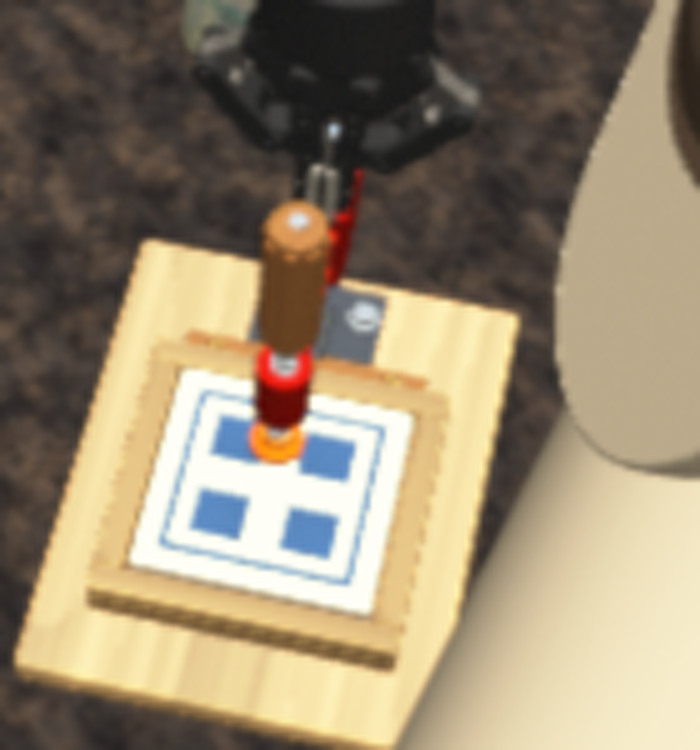

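The side crop shows the trivet flush with the strip and the fingers standing over the heel just in front of the bar. I'll press down slowly.

Request:
send_rows([
  {"dx":0,"dy":0,"dz":0.2,"roll":0,"grip":0},
  {"dx":0,"dy":0,"dz":0.35,"roll":0,"grip":0},
  {"dx":0,"dy":0,"dz":0.45,"roll":0,"grip":0},
  {"dx":0,"dy":0,"dz":0.55,"roll":0,"grip":0},
  {"dx":0,"dy":0,"dz":0.65,"roll":0,"grip":0},
  {"dx":0,"dy":0,"dz":0.75,"roll":0,"grip":0},
])

```text
clock: 10.95
eef_pos: [681.4, 24.1, 173.6]
eef_rot: [0.0, 1.0, -0.015, 0.0]
force: [-1.3, -0.8, 5.1]
opening: -0.2
gripper_force: 2.3
```

Request:
send_rows([
  {"dx":-0.03,"dy":0,"dz":0.12,"roll":0,"grip":0},
  {"dx":-0.03,"dy":0,"dz":0.24,"roll":0,"grip":0},
  {"dx":-0.03,"dy":0,"dz":0.36,"roll":0,"grip":0},
  {"dx":-0.03,"dy":0,"dz":0.46,"roll":0,"grip":0},
  {"dx":-0.03,"dy":0,"dz":0.56,"roll":0,"grip":0},
  {"dx":-0.03,"dy":0,"dz":0.64,"roll":0,"grip":0},
  {"dx":-0.03,"dy":0,"dz":0.7,"roll":0,"grip":0},
])

```text
clock: 11.82
eef_pos: [681.3, 24.1, 156.5]
eef_rot: [-0.0, 1.0, -0.015, 0.001]
force: [-0.5, -0.4, 6.2]
opening: 0.2
gripper_force: 3.3
```

Request:
send_rows([
  {"dx":0,"dy":0,"dz":0.08,"roll":0,"grip":0},
  {"dx":0,"dy":0,"dz":0.15,"roll":0,"grip":0},
  {"dx":0,"dy":0,"dz":0.2,"roll":0,"grip":0},
  {"dx":0,"dy":0,"dz":0.25,"roll":0,"grip":0},
  {"dx":0,"dy":0,"dz":0.3,"roll":0,"grip":0},
])

```text
clock: 12.45
eef_pos: [681.3, 24.1, 149.0]
eef_rot: [-0.0, 1.0, -0.015, 0.001]
force: [0.5, -0.3, 4.8]
opening: -0.1
gripper_force: 2.3
```

Request:
send_rows([
  {"dx":0,"dy":0,"dz":0.04,"roll":0,"grip":0},
  {"dx":0,"dy":0,"dz":0.08,"roll":0,"grip":0},
  {"dx":0,"dy":0,"dz":0.12,"roll":0,"grip":0},
])

```text
clock: 12.82
eef_pos: [680.5, 24.1, 145.8]
eef_rot: [0.0, 1.0, -0.015, 0.0]
force: [-1.4, -1.0, 9.8]
opening: -0.3
gripper_force: 4.7
```

Request:
send_rows([
  {"dx":0,"dy":0,"dz":0.04,"roll":0,"grip":0},
  {"dx":0,"dy":0,"dz":0.08,"roll":0,"grip":0},
])

```text
clock: 13.08
eef_pos: [680.7, 24.2, 145.0]
eef_rot: [0.0, 1.0, -0.015, 0.0]
force: [-4.2, -1.3, 14.5]
opening: -0.1
gripper_force: 7.0
```

```bash
cat > tilt.py <<'E'
from fr import *
def tilt(n):
    f=grab(n);W=cloud(f);D=W[...,:2]-O;U=D@X;V=D@Y;Z=W[...,2];im=f["img"].astype(int)
    red=(im[...,0]>90)&(im[...,1]<60)&(im[...,2]<70)
    for t,m in [("arm",red&(U>15)&(U<70)&(abs(V)<5)&(Z>90)&(Z<145))]:
        if m.sum()>20:
            z=Z[m];u=U[m]
            for _ in range(4):
                p=np.polyfit(u,z,1);e=abs(z-np.polyval(p,u));k=e<max(1,1.5*np.median(e));z,u=z[k],u[k]
            print(n,t,m.sum(),len(u),"slope(nose-up +)",-p[0],"z at u=0,75",np.polyval(p,0),np.polyval(p,75),"u range",u.min(),u.max())
    return f
E
python3 - <<'E'
from tilt import *
for n in ["wrist","side","scene"]: f=tilt(n)
E
```

```text
wrist arm 199 182 slope(nose-up +) 0.009338093475234146 z at u=0,75 114.55830213708622 113.85794512644365 u range 15.214978785062025 25.70399353970853
scene arm 44 22 slope(nose-up +) -0.025370315648861923 z at u=0,75 110.56147679102362 112.46425046468826 u range 18.406737082644053 65.57640589676446
```

Request:
send_rows([
  {"dx":0,"dy":0,"dz":0.04,"roll":0,"grip":0},
  {"dx":0,"dy":0,"dz":0.08,"roll":0,"grip":0},
  {"dx":0,"dy":0,"dz":0.08,"roll":0,"grip":0},
])

```text
clock: 13.6
eef_pos: [680.8, 24.2, 143.8]
eef_rot: [0.0, 1.0, -0.015, 0.001]
force: [-4.6, -1.2, 16.3]
opening: 0.1
gripper_force: 7.4
```

Request:
send_rows([
  {"dx":0,"dy":0,"dz":0.04,"roll":0,"grip":0},
  {"dx":0,"dy":0,"dz":0.06,"roll":0,"grip":0},
  {"dx":0,"dy":0,"dz":0.06,"roll":0,"grip":0},
])

```text
clock: 13.98
eef_pos: [680.9, 24.2, 143.5]
eef_rot: [0.001, 1.0, -0.015, 0.001]
force: [-7.3, -1.7, 23.5]
opening: 0.3
gripper_force: 9.8
```

Request:
send_rows([
  {"dx":-0.02,"dy":0,"dz":-0.3,"roll":0,"grip":0},
  {"dx":-0.05,"dy":0,"dz":-2.3,"roll":0,"grip":0},
  {"dx":-0.05,"dy":0,"dz":-4.7,"roll":0,"grip":0},
  {"dx":-0.5,"dy":0,"dz":-6.8,"roll":0,"grip":0},
  {"dx":-2.5,"dy":-0.05,"dz":-7.2,"roll":0,"grip":0},
  {"dx":-4.2,"dy":-0.05,"dz":-7.2,"roll":0,"grip":0.5},
  {"dx":-4.2,"dy":-0.05,"dz":-7.2,"roll":0,"grip":0.5},
  {"dx":-4.2,"dy":-0.05,"dz":-7.2,"roll":0,"grip":0.5},
])

```text
clock: 14.98
eef_pos: [575.7, 27.8, 319.6]
eef_rot: [0.0, 1.0, -0.015, 0.0]
force: [0.2, -0.1, -0.4]
opening: 42.8
gripper_force: 0.0
```

```bash
python3 - <<'E'
from tilt import *
s=monitor.sense();print(s["clock"],s["eef_pos"],s["force"])
f=tilt("wrist");W,U,V,Z=run(f);save(f,"w3.png")
m=(abs(U-99)<25)&(abs(V)<14)&(Z>110)&(Z<140);print("sl",np.percentile(U[m],[1,99]))
for u0 in (80,110): 
    k=m&(abs(U-u0-2)<3);print(u0,k.sum(),np.percentile(Z[k],[50,80,90]))
m=(Z>205)&(Z<240)&(abs(U)<22)&(abs(V)<22)
print("top",m.sum(),cv2.minEnclosingCircle(np.stack([U,V],-1)[m&(Z>218)].astype(np.float32)),np.percentile(Z[m],[50,95]))
g=place_of(f,"grip")[:1];print(g)
tilt("side")
E
```

```text
14.975 [575.7  27.8 319.6] [ 0.2 -0.1 -0.4]
base 19225 u [-98.5 148.9] v [-98.2  98.6] z 23.647254549999673
strip 1286 u [76.4 89.2] v [-60.6  60.9] z 36.62545406424823
trivet 18141 u [-72.7  74. ] v [-74.2  72.5] z 46.993406296245894
trivet rect uv ((0.37000274658203125, -1.0071640014648438), (149.43280029296875, 150.65505981445312), 0.02477964572608471)
slider 39 u [90.  90.4] v [-3.9  4.2] z 158.41939752130662
jawarm 1293 u [20.4 69.8] v [-7.4  8.2] z 113.45255918806134
handle top 1762 u [-7.6 17.6] v [-12.4  13.6] z 223.6225930148774
sl [ 74.4 121. ]
80 309 [122.7 123.7 124.1]
110 116 [122.3 123.  123.4]
top 1793 ((4.206770420074463, 0.3472185432910919), 13.774696350097656) [223.6 226. ]
[{'centre': [188.9, 304.9], 'score': 0.81}]
```

View pics/w3.png

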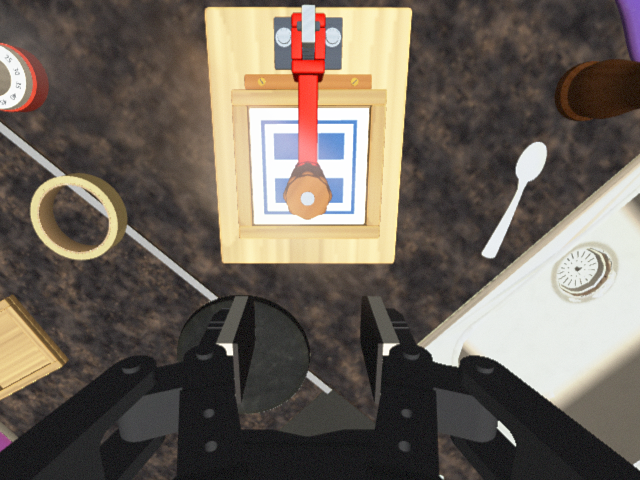

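The wrist view shows the trivet square at home and the jaw down. The pad is hidden under the handle, whose top at (195,306) now leans toward the bar (u +4 mm), so the jaw is nose-up and bound. Next I grip the handle with the fingers pre-turned 45° counter-clockwise.

Request:
send_rows([
  {"dx":1.28,"dy":0,"dz":0,"roll":-10,"grip":0.7},
  {"dx":1.28,"dy":0,"dz":0,"roll":-20,"grip":0.7},
  {"dx":1.28,"dy":0,"dz":0.5,"roll":-30,"grip":0.7},
  {"dx":1.28,"dy":0,"dz":1.5,"roll":-40,"grip":0.7},
  {"dx":1.28,"dy":0,"dz":3,"roll":-45,"grip":0.7},
  {"dx":1.28,"dy":0,"dz":4.4,"roll":-45,"grip":0.7},
  {"dx":1.28,"dy":0,"dz":5.1,"roll":-45,"grip":0.7},
  {"dx":1.28,"dy":0,"dz":5.18,"roll":-45,"grip":0.7},
  {"dx":1.28,"dy":0,"dz":5.18,"roll":-45,"grip":0.7},
])

```text
clock: 16.25
eef_pos: [608.3, 27.9, 191.3]
eef_rot: [0.0, 0.929, 0.369, 0.001]
force: [0.2, -0.5, 0.2]
opening: 59.3
gripper_force: 0.0
```

```bash
cat > st.py <<'E'
from fr import *
s=monitor.sense();d=s["eef_pos"][:2]-O;R=Rt(s)
print("t",s["clock"],"uv",d@X,d@Y,"z",s["eef_pos"][2],"yaw",np.rad2deg(np.arctan2(R[1,0],R[0,0]))+1.7,"F",s["force"],"T",np.round(s["ft_torque"],3),"op",s["opening"],s["gripper_force"],"j7",s["joints"][6])
E
python3 st.py; python3 - <<'E'
from fr import *
f=grab("wrist");W=cloud(f);D=W[...,:2]-O;U=D@X;V=D@Y;Z=W[...,2]
m=(abs(V)<3)&(U>20)&(U<72)&(Z>95)&(Z<125);print(m.sum(),np.polyfit(U[m],Z[m],1))
E
```

```text
t 16.25 uv 3.3027659711487316 1.5290683426357887 z 191.33869174092874 yaw 45.01656496847751 F [ 0.2 -0.5  0.2] T [ 0. -0. -0.] op 59.33151581597488 0.0 j7 -1.336099117812322
1085 [ -0.  114.8]
```

Request:
send_rows([
  {"dx":-0.03,"dy":0.03,"dz":0,"roll":0,"grip":0.45},
  {"dx":-0.03,"dy":0.03,"dz":0,"roll":0,"grip":0.3},
  {"dx":-0.03,"dy":0.03,"dz":0,"roll":0,"grip":0.2},
  {"dx":-0.03,"dy":0.03,"dz":0,"roll":0,"grip":0.1},
  {"dx":-0.03,"dy":0.03,"dz":0,"roll":0,"grip":0.0},
  {"dx":-0.03,"dy":0.03,"dz":0,"roll":0,"grip":0.0},
], newtons=60)

```text
clock: 17.05
eef_pos: [607.6, 26.9, 191.4]
eef_rot: [0.0, 0.929, 0.369, 0.0]
force: [-2.3, -0.1, 6.4]
opening: 26.9
gripper_force: 58.7
```

```bash
python3 st.py
```

```text
t 17.05 uv 2.5932837122738595 0.48882366407015837 z 191.41008114065767 yaw 45.01094656644059 F [-2.3 -0.1  6.4] T [ 0.3  0.7 -0.1] op 26.90047830691161 58.67265701293945 j7 -1.3346049838595309
```

Request:
send_rows([
  {"dx":0,"dy":0,"dz":-0.02,"roll":6,"grip":0},
  {"dx":0,"dy":0,"dz":-0.02,"roll":12,"grip":0},
  {"dx":0,"dy":0,"dz":-0.02,"roll":18,"grip":0},
  {"dx":0,"dy":0,"dz":-0.02,"roll":24,"grip":0},
  {"dx":0,"dy":0,"dz":-0.02,"roll":30,"grip":0},
])

```text
clock: 17.68
eef_pos: [607.5, 26.4, 191.4]
eef_rot: [0.0, 0.993, 0.115, 0.0]
force: [-0.9, 0.1, 3.3]
opening: 27.7
gripper_force: 58.5
```

```bash
sed -i 's/np.round(s\["ft_torque"\],3)/[round(float(x),3) for x in s["ft_torque"]]/' st.py; python3 st.py
```

```text
t 17.675 uv 2.5063260662255726 0.012922880292122574 z 191.41303449003976 yaw 14.866483860328794 F [-0.9  0.1  3.3] T [-0.226, 0.351, 0.185] op 27.71081527932511 58.46504330635071 j7 -1.7974174863553474
```

Request:
send_rows([
  {"dx":0,"dy":0,"dz":0,"roll":6,"grip":0},
  {"dx":0,"dy":0,"dz":0,"roll":12,"grip":0},
  {"dx":0,"dy":0,"dz":0,"roll":18,"grip":0},
  {"dx":0,"dy":0,"dz":0,"roll":24,"grip":0},
  {"dx":0,"dy":0,"dz":0,"roll":30,"grip":0},
  {"dx":0,"dy":0,"dz":0,"roll":35,"grip":0},
])

```text
clock: 18.42
eef_pos: [607.1, 25.9, 191.4]
eef_rot: [0.001, 0.982, -0.189, 0.0]
force: [-1.3, -0.2, 3.2]
opening: 27.1
gripper_force: 58.5
```

```bash
python3 st.py
```

```text
t 18.425 uv 2.130415282755346 -0.5762185613464917 z 191.3671449068675 yaw -20.103287545525035 F [-1.3 -0.2  3.2] T [-0.811, 0.786, 0.315] op 27.107562025795385 58.493834137916565 j7 -2.337448742188923
```

Request:
send_rows([
  {"dx":0,"dy":0,"dz":0,"roll":0,"grip":0.3},
  {"dx":0,"dy":0,"dz":0,"roll":0,"grip":0.7},
  {"dx":0,"dy":0,"dz":0,"roll":0,"grip":0.7},
  {"dx":0,"dy":0,"dz":-1.2,"roll":-3,"grip":0.7},
  {"dx":0,"dy":0,"dz":-3.5,"roll":-10,"grip":0.7},
  {"dx":0,"dy":0,"dz":-4.4,"roll":-20,"grip":0.7},
  {"dx":0,"dy":0,"dz":-4.4,"roll":-20,"grip":0.7},
])

```text
clock: 19.3
eef_pos: [608.6, 26.7, 302.7]
eef_rot: [-0.0, 1.0, -0.015, 0.002]
force: [-0.2, -0.2, -0.9]
opening: 59.9
gripper_force: 0.0
```

```bash
cat > arm.py <<'E'
from fr import *
def arm():
    f=grab("wrist");W=cloud(f);D=W[...,:2]-O;U=D@X;V=D@Y;Z=W[...,2]
    m=(abs(V)<4.5)&(U>18)&(U<72)&(Z>95)&(Z<135);u,z=U[m],Z[m]
    for _ in range(4):
        p=np.polyfit(u,z,1);e=abs(z-np.polyval(p,u));k=e<2.5*np.median(e)+.2;u,z=u[k],z[k]
    print("arm n",len(u),"u",u.min(),u.max(),"nose-up %.4f"%-p[0],"z45 %.1f"%np.polyval(p,45))
    m=(Z>205)&(Z<240)&(abs(U)<25)&(abs(V)<25)
    q=m&(Z>np.percentile(Z[m],50)-2) if m.any() else m
    print("top",q.sum(),cv2.minEnclosingCircle(np.stack([U,V],-1)[q].astype(np.float32)) if q.any() else 0)
    m=(abs(V)<11)&(U>81)&(U<89)&(Z>115)&(Z<135);print("slider z",np.median(Z[m]))
    return f
E
python3 st.py; python3 - <<'E'
from arm import *
f=arm()
E
```

```text
t 19.3 uv 3.616614869183807 0.31679771521230965 z 302.7107658471558 yaw -0.0036385458470575838 F [-0.2 -0.2 -0.9] T [0.01, 0.024, 0.041] op 59.912752207552124 0.0 j7 -1.9528482612076778
arm n 709 u 18.115969458194897 71.31880195276614 nose-up 0.0395 z45 114.3
top 1420 ((5.658707141876221, 0.4601597785949707), 12.561393737792969)
slider z 123.66888178470236
```

Nose-up is 0.0395 rad, so it has bitten lightly at roughly 14 N. One more stroke.

Request:
send_rows([
  {"dx":0,"dy":0,"dz":0,"roll":-10,"grip":0.7},
  {"dx":0,"dy":0,"dz":0.5,"roll":-20,"grip":0.7},
  {"dx":0,"dy":0,"dz":1.5,"roll":-30,"grip":0.7},
  {"dx":0,"dy":0,"dz":2.7,"roll":-40,"grip":0.7},
  {"dx":0,"dy":0,"dz":3.8,"roll":-46,"grip":0.7},
  {"dx":0,"dy":0,"dz":4.35,"roll":-46,"grip":0.7},
  {"dx":0,"dy":0,"dz":4.4,"roll":-46,"grip":0.6},
  {"dx":0,"dy":0,"dz":4.4,"roll":-46,"grip":0.4},
  {"dx":0,"dy":0,"dz":4.4,"roll":-46,"grip":0.2},
  {"dx":0,"dy":0,"dz":4.4,"roll":-46,"grip":0},
  {"dx":0,"dy":0,"dz":4.4,"roll":-46,"grip":0},
  {"dx":0,"dy":0,"dz":4.4,"roll":-46,"grip":0},
], newtons=60)

```text
clock: 20.85
eef_pos: [607.9, 27.0, 192.0]
eef_rot: [0.0, 0.926, 0.377, 0.001]
force: [0.1, 0.5, 6.3]
opening: 27.1
gripper_force: 59.1
```

```bash
python3 st.py
```

```text
t 20.85 uv 2.908322062092427 0.5861003998644103 z 191.96967597742005 yaw 46.00506315774027 F [0.1 0.5 6.3] T [0.557, 0.64, -0.13] op 27.11411859305624 59.061312675476074 j7 -1.3046848840103042
```

Request:
send_rows([
  {"dx":0,"dy":0,"dz":-0.02,"roll":6,"grip":0},
  {"dx":0,"dy":0,"dz":-0.02,"roll":12,"grip":0},
  {"dx":0,"dy":0,"dz":-0.02,"roll":18,"grip":0},
  {"dx":0,"dy":0,"dz":-0.02,"roll":24,"grip":0},
  {"dx":0,"dy":0,"dz":-0.02,"roll":30,"grip":0},
  {"dx":0,"dy":0,"dz":-0.02,"roll":36,"grip":0},
  {"dx":0,"dy":0,"dz":-0.02,"roll":42,"grip":0},
  {"dx":0,"dy":0,"dz":-0.02,"roll":48,"grip":0},
  {"dx":0,"dy":0,"dz":-0.02,"roll":54,"grip":0},
  {"dx":0,"dy":0,"dz":-0.02,"roll":60,"grip":0},
  {"dx":0,"dy":0,"dz":-0.02,"roll":66,"grip":0},
  {"dx":0,"dy":0,"dz":-0.02,"roll":66,"grip":0},
])

```text
clock: 22.35
eef_pos: [607.6, 25.6, 191.9]
eef_rot: [0.001, 0.982, -0.188, 0.0]
force: [-0.7, -1.4, 4.0]
opening: 27.2
gripper_force: 59.0
```

```bash
python3 st.py
```

```text
t 22.35 uv 2.5821066912467354 -0.8118291273173736 z 191.8863886451388 yaw -19.931810581647238 F [-0.7 -1.4  4. ] T [-1.059, 0.719, -0.1] op 27.183306026354785 58.9893901348114 j7 -2.3210422399027113
```

Request:
send_rows([
  {"dx":0,"dy":0,"dz":0,"roll":0,"grip":0.3},
  {"dx":0,"dy":0,"dz":0,"roll":0,"grip":0.7},
  {"dx":0,"dy":0,"dz":0,"roll":0,"grip":0.7},
  {"dx":0,"dy":0,"dz":-1.2,"roll":-3,"grip":0.7},
  {"dx":0,"dy":0,"dz":-3.5,"roll":-10,"grip":0.7},
  {"dx":0,"dy":0,"dz":-4.4,"roll":-20,"grip":0.7},
  {"dx":0,"dy":0,"dz":-4.4,"roll":-20,"grip":0.7},
])

```text
clock: 23.22
eef_pos: [608.5, 26.7, 303.2]
eef_rot: [-0.0, 1.0, -0.015, 0.002]
force: [-0.3, -0.3, -0.1]
opening: 59.6
gripper_force: 0.0
```

```bash
python3 st.py; python3 - <<'E'
from arm import *
arm();f=arm();run(f)
E
```

```text
t 23.225 uv 3.5188035360952656 0.3431333742264716 z 303.16768995211555 yaw 0.001300970873718832 F [-0.3 -0.3 -0.1] T [0.01, -0.02, 0.02] op 59.560073798401184 0.0 j7 -1.9405224696713712
arm n 717 u 18.171396976098087 71.93333170688484 nose-up 0.0485 z45 115.0
top 1431 ((6.791017055511475, 0.6747702956199646), 12.634405136108398)
slider z 123.89948523012526
arm n 783 u 18.012066477627503 71.89248043626903 nose-up 0.0493 z45 115.0
top 1447 ((6.747220993041992, 0.5046746730804443), 12.587179183959961)
slider z 123.90048571773696
base 19583 u [-98.6 149. ] v [-98.2  98.5] z 23.642223661642333
strip 1340 u [60.2 88.7] v [-60.6  61.4] z 36.56791587334072
trivet 17580 u [-72.   74.2] v [-74.2  72.4] z 47.04545102484272
trivet rect uv ((0.588348388671875, -42.64828109741211), (149.20687866210938, 66.67008209228516), 0.25121626257896423)
slider 13 u [90.1 90.3] v [-3.6  4. ] z 154.82396830545332
jawarm 1329 u [20.4 69.6] v [-7.6  8.3] z 114.77336412155933
handle top 1904 u [-4.4 20.3] v [-12.7  13.7] z 223.225478203688
```

Nose-up is now 0.049 rad, about 40 N on the tile. The trivet is still home and square, and the gripper is clear. I'm handing in.

```bash
python3 -c "
from h import *
print(workorder.close_job())"
```

```text
the job is handed in; nothing more can be done
None
```

The job is handed in: the trivet sits square against the stop, the jaw is bound on the tile, and the handle is tightened to an estimated 40 N (judged from the jaw's tilt), with the gripper clear.

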